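# Lock the battery clamp's jam nut

### The arm

A 6-joint arm with a two-finger parallel gripper is mounted at the origin on the work surface. World frame = base frame: x ahead of the robot, y to its left, z up, the work surface at z = 0. Lengths are in m, angles in rad, forces in N, time in s.
With the tool pointing down it reaches from about 0.325 to 0.925 m from the base axis. Payload 3.1 kg.
Tool frame: the origin (TCP) lies midway between the tips of the shut fingers; the grasp point (between the pads) lies 19 mm behind it; z points along the fingers, y is the line along which they close (so a half turn about z gives the same grasp; the last joint's range is limited). The gripper opens to 85 mm and grips with 20 to 120 N. Pads are 22 mm wide; open, the fingers measure 114 mm over their backs; the gripper's body (76 mm by 85 mm) begins 54 mm behind the grasp point. The pads swing forward as they close: fully open they stand 13 mm farther back than shut.
Start: joints at [-1.238, 0.217, 1.613, -0, 1.311, -0.112], TCP at [0.269, -0.564, 0.231] pointing down, gripper open.
Joint ranges: [-2.75, 2.75], [-0.78, 2.1], [0.31, 2.55], [-1.13, 4.27], [0.13, 2.63], [-2.58, 2.58]. Speed limits (rad/s): [2.79, 2.79, 3.14, 3.14, 3.14, 3.14].

### API

Orientations are given as a rotation vector (axis times angle).
In Python, from workcell import status, optics, arm, find_in gives the robot as it stands.
- The arm moves only by the tool play_rows, never from a script. Its argument "increments" is a list that holds one entry, the list of rows, each a list of 6 numbers: the shift along the tool's x, y, z each as a share of 0.5 m, from -1 to 1, then the turn, a rotation vector about the tool's x, y, z each as a share of 90 degrees, from -1 to 1. In form: [[[dx, dy, dz, wx, wy, wz], ...]]. A call has 1 to 5 rows; each row is the pose to reach, as a shift and turn from the pose commanded when the call began, along the tool's axes at that moment; what a row does not reach only later rows make up. A row lasts 1/12 s, in which the tool goes at most 41.7 mm and 7.16 degrees, less where a joint would pass 70% of its speed; a pose out of reach is approached as far as the arm can. A call with a number of a shift or a turn outside -1 to 1 is refused whole. A call with a gripper value outside its range is refused whole. "gripper" is the opening, from -1 (shut) to 1 (fully open), set as the call begins (left out, the last holds). The fingers move at their own pace and stop on an object; the grip force is fixed at half the most. Time passes only in rows, so rows that repeat a pose let the fingers close. It gives the time, the measured TCP pose, the force, the opening and the grip force at its end, in the units of the state.
- status.observe(): the state, without advancing time (a new reading comes with each control period).
- optics.snapshot(name): name is "scene" or "side" or "wrist"; returns a dict with "frame" (480x640x3 uint8, red, green, blue), "fx", "fy", "cx", "cy" (pixels), "R" (3x3) and "t" (3): a world point X has camera coordinates R X + t. Camera axes: x right, y down, z forward; pixel columns grow to the right and rows downward; lengths in m; the calibration is good to about 2 mm. A picture is of the moment at which its call begins. There is no depth.
- arm.finish_job(): hands the job in; it is judged then, once.
Trained networks look in a picture, given as the dict that the camera call returned (one of the last four; its "shot" number tells which), for a name from the list of things; names that differ only in an ending like _2 or _b are one class to them, and where a whole thing is asked for, a point or a joint stands for the part that bears it (a point fixed in the world has none). Each returns a list of dicts, best first, with "p" (0 to 1); they miss things now and then, are a little off and sometimes report something else, mostly with a low value. They report only what shows in the picture. A call takes as long as a camera call.
- find_in(picture, name): "at" ([x, y, z] in m, in the coordinates of the camera as it stood for that picture, good to about 4 mm: the middle of the surface that is visible of it).
The state is a dict: "time_s": time; "joint_pos": joint angles; "joint_vel": joint speeds; "joint_efforts": joint torques, N m; "ee_pos": TCP position; "tcp_rot": TCP orientation; "contact_force": force on the tool from outside, world axes, zero at the start; "ft_torque": the same for the moment, N m; "finger_gap": opening from 0.0 (shut) to 1.0 (fully open); "grip_force": force on a finger pad.
Only numpy, scipy, OpenCV 4.12 (cv2) and the standard library are available. Lean on these libraries where they do the work, as an engineer would, in place of code of your own. Each camera call takes 0.05 s, during which the arm holds its last target. There are 200 camera calls.

### The job

Lock the set nut of the battery clamp: slide the open-ended spanner fully onto the lower nut of the stud, with its handle beside the stop pin so that the pin holds it, then tighten the jam nut above it clockwise with the fingers to about 1 N m, without going over 2 N m and without letting the lower nut turn more than about 30 degrees from its setting. Then draw the spanner off and lay it down flat, clear of the nuts; leave the other things alone.

Things in the scene. Friction and masses are not known exactly. Their poses are not given: they have to be found in the camera images.
- cradle: fixed clamp with an opened battery pack (y over 71 mm, top z 77 mm). Origin: axis of the upright stud (top z 60 mm), at table level. Flat dark steel foot plate round the stud, top z 18 mm, x -205..105, y -63..71 mm. On the stud: square lower nut, 30 mm wide, z 18.5..32.5 mm; jam nut above, hexagon 24 mm across flats, z 34..50 mm. Clockwise from above tightens.
- stop_pin: fixed upright pin, 12 mm diameter, 24 mm high, on the foot plate at x -170, y 16 mm in the cradle's frame; origin at its foot. It stops the spanner turning clockwise: with the handle pointing to the cradle's -x, the handle's +y side touches it when the spanner is parallel to the cradle's x. 1 N m on the nut pushes it with about 6 N; never over 12 N.
- lower (a joint): turn of the square lower nut, rad, clockwise from above positive. At 0 its sides face the cradle's x and y, so a spanner on it lies along the cradle's x; at v nut and spanner are v clockwise of that. Starts at -0.18 to -0.05, the handle then a little short of the pin. Dragged round by 0.12 N m if not held; jaw play and give let it turn 0.1 to 0.2 rad in the spanner.
- jam (a joint): turn of the jam nut relative to the lower nut, rad, clockwise positive: starts between -0.55 and -0.3, 0 when it has come up hard against it. It runs with 0.25 N m drag, so unless the lower nut is held both just turn together; at 0 the torque rises steeply (about 10 N m per rad).
- jam_nut: the jam nut, a steel hexagon 24 mm across flats and 16 mm high; origin on the stud axis at its underside, z up. Flats face its own +y and -y (and every 60 degrees). Its top is 10 mm below the stud's top. It can be pinched across two flats from above and turned.
- spanner: loose open-ended spanner, steel, about 180 g, 10 mm thick, lying flat. Origin: underside below the handle's grip point; x along the handle to the jaw, z up. Handle 20 mm wide, x -105..62 mm; head 56 mm wide from x = 58 mm; jaw slot 32 mm wide, open to +x, prongs flared at their ends (x = 112 mm), slot bottom at x = 73 mm.
- spanner_jaw (a point): centre of the spanner's jaw slot, at x = 90 mm, z = 5 mm in the spanner's frame; it lies on the stud axis (within about 4 mm) when the spanner is on the nut. Resting on the foot plate the spanner is at the lower nut's height.
- mug: white mug, bystander, 80 mm wide, 90 mm high; origin under its middle.
- cell: loose green battery cell standing upright, bystander, 21 mm diameter, 70 mm high; origin under its middle.
- screwdriver: screwdriver lying on the table, bystander; origin under its middle.
- lower_side (a point): middle of the lower nut's side that faces the cradle's -x at joint value 0, 15 mm from the stud axis; tells how far the nut has turned (30 degrees is a shift of about 8 mm).

How it is judged:
On the way, in this order (a step that is already met when the one before it is completed fails the run):
1. the spanner is on the lower nut, down at its height, and let go (horizontal distance between spanner_jaw and cradle below 0.006 m and z of spanner_jaw in the frame of cradle below 0.028 m and contact force between the fingers and spanner below 0.3 N), for 0.2 s.
2. the jam nut is turned tight by the fingers (at least 0.6 N m) while the spanner, held by the stop pin alone, keeps the lower nut (contact force between spanner and stop_pin above 3.5 N and contact force between the fingers and jam_nut above 2 N and contact force between the fingers and spanner below 0.3 N and value of joint jam above -0.03 rad and horizontal distance between spanner_jaw and cradle below 0.008 m), for 0.1 s.
At the end, for the whole second after the job is handed in: the jam nut is still up against the lower nut (within 0.04 rad), the lower nut is within about 30 degrees (8.1 mm at its side) of its first setting, and the spanner lies flat and at rest on the table or the foot plate with its jaw more than 40 mm from the stud (value of joint jam above -0.04 rad and distance of lower_side from where it was at the start of the episode below 0.0081 m and horizontal distance between spanner_jaw and cradle above 0.04 m and height (world z) of spanner below 0.03 m and angle between spanner's own z axis and vertical below 0.15 rad and linear speed of spanner below 0.01 m/s); the robot touches nothing.
It fails at once if the jam nut is overtightened: more than 14 N (over 2 N m) of the spanner on the stop pin (contact force between spanner and stop_pin above 14 N).
It fails at once if the lower nut is turned more than about 32 degrees from its setting (distance of lower_side from where it was at the start of the episode above 0.0083 m).
It fails at once if a bystander is disturbed (distance of any of mug, cell, screwdriver from where it was at the start of the episode above 0.03 m).
It also fails if it takes over 61 s, if anything falls off the work surface, if the arm or the gripper's body presses on something with over 40 N, if the wrist force passes 120 N, or if a joint passes its speed limit or range.

## Working session

There is one attempt and no reset: what is moved stays moved. The work goes in short steps, Python scripts to look and compute and a tool call to move; the robot and the scene stay as the last step left them, time stands still between calls to the robot, and variables do not carry over. Pictures are saved under pics/ and viewed, at most 12 in all, crops included, and the job is handed in when it is done.

Besides the shell and the picture viewer there is one more tool, called after ">>>" as name(argument=value, ...), one argument or row to a line, values as JSON. play_rows: Moves the arm, as the interface text tells. Its arguments: {"type":"object","properties":{"increments":{"type":"array","items":{"type":"array","items":{"type":"array","items":{"type":"number","minimum":-1,"maximum":1}}}},"gripper":{"type":"number"}},"required":["increments"]}

```bash
ls; mkdir -p pics; cat > h.py <<'E'
import numpy as np, cv2
from scipy.spatial.transform import Rotation as Ro
from workcell import status, optics, arm, find_in
def world(p,at): return np.array(p["R"]).T@(np.array(at)-np.array(p["t"]))
def proj(p,X):
    c=np.array(p["R"])@np.array(X)+np.array(p["t"]); return np.array([p["fx"]*c[0]/c[2]+p["cx"],p["fy"]*c[1]/c[2]+p["cy"]])
def ray(p,uv,z):
    d=np.array(p["R"]).T@np.array([(uv[0]-p["cx"])/p["fx"],(uv[1]-p["cy"])/p["fy"],1]); o=-np.array(p["R"]).T@np.array(p["t"])
    return o+d*(z-o[2])/d[2]
def save(p,n): cv2.imwrite("pics/"+n,p["frame"][:,:,::-1])
E
python3 - <<'E'
from h import *
for c in ["scene","side"]:
    p=optics.snapshot(c); save(p,c+"0.png")
    print(c, -np.array(p["R"]).T@np.array(p["t"]))
    for n in ["cradle","stop_pin","jam_nut","spanner","spanner_jaw","mug","cell","screwdriver","lower_side"]:
        for r in find_in(p,n)[:2]: print(n,round(r["p"],2),world(p,r["at"]).round(4))
print(status.observe())
E
```

```text
pics
scene [ 1.1004437  -0.6010386   0.78634578]
cradle 0.97 [0.6036 0.1528 0.0211]
jam_nut 0.5 [0.5909 0.0792 0.0471]
spanner 0.76 [ 0.4994 -0.2674  0.0097]
spanner 0.55 [0.5932 0.0757 0.0354]
spanner_jaw 0.97 [ 0.4986 -0.2625  0.0148]
mug 0.71 [ 0.6068 -0.4348  0.0553]
cell 0.69 [ 0.6962 -0.1345  0.046 ]
screwdriver 0.6 [ 0.7464 -0.3132  0.0205]
lower_side 0.81 [0.5964 0.0745 0.0364]
side [0.53790475 0.49791309 0.77298466]
cradle 0.87 [0.5652 0.1891 0.0136]
jam_nut 0.5 [0.5838 0.1007 0.042 ]
spanner 0.82 [ 0.481  -0.2535  0.0095]
spanner 0.74 [0.5868 0.0994 0.0304]
spanner_jaw 0.63 [ 0.4821 -0.2547  0.0094]
mug 0.56 [ 0.5953 -0.4005  0.0543]
cell 0.59 [ 0.6914 -0.1174  0.0458]
cell 0.4 [ 0.5954 -0.3994  0.0555]
screwdriver 0.82 [ 0.7325 -0.2929  0.0209]
lower_side 0.75 [0.5821 0.0982 0.0306]
{'time_s': 1.0, 'joint_pos': array([-1.23826900e+00,  2.16894707e-01,  1.61338731e+00,  2.79973437e-05,
        1.31128597e+00, -1.12156994e-01]), 'joint_vel': array([ 2.42497164e-04,  1.51845312e-03, -5.07196240e-04,  1.45373268e-03,
        6.37023663e-05,  1.79746462e-04]), 'joint_efforts': array([-1.48938070e-04, -3.96901417e+01, -3.04264927e+01, -1.85504109e-04,
        6.49065441e-04,  4.33978229e-06]), 'ee_pos': array([ 0.26891752, -0.5642141 ,  0.23131018]), 'tcp_rot': array([3.06423957e+00, 6.92751699e-01, 4.65080900e-05]), 'contact_force': array([ 0.5034271 , -0.66422296, -0.64765244]), 'ft_torque': array([ 0.00290222, -0.03800395,  0.01992555]), 'grip_force': 0.0, 'finger_gap': 1.000125061361769}
```

View pics/scene0.png

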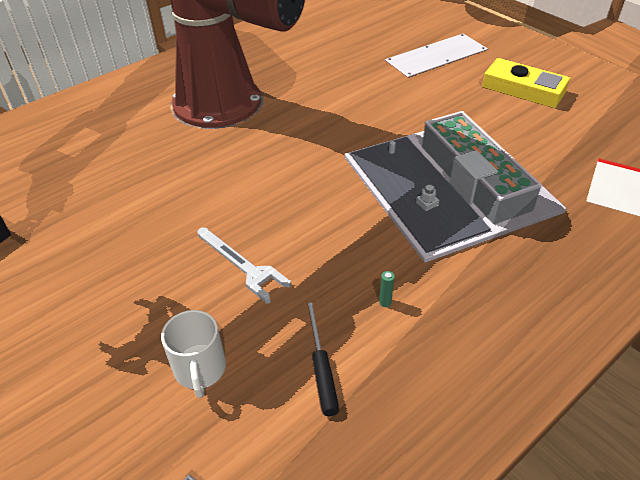

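View pics/side0.png

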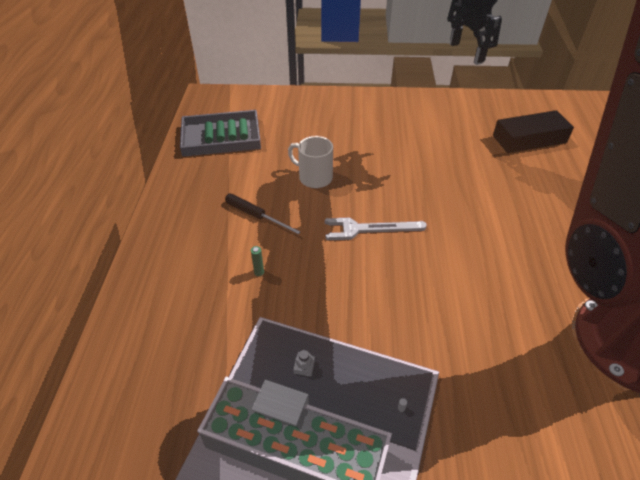

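The scene picture shows the spanner (handle end 203,233, jaw about 272,283), the stud at (428,197) and the pin at (392,147). The side picture has the stud at (304,360), the pin at (403,405) and the spanner from 425,225 to 330,230. I'll zoom in on these for precise points.

```bash
python3 - <<'E'
from h import *
a=optics.snapshot("scene");b=optics.snapshot("side")
for n,p,pts in(("scene",a,[(272,283),(203,233)]),("side",b,[(340,229),(423,226)])):
    print(n,[ray(p,u,.01).round(4) for u in pts])
S,D=a["frame"],b["frame"]
f=lambda I,x,y,w,h:cv2.resize(I[y:y+h,x:x+w],(400,300),interpolation=cv2.INTER_CUBIC)
m=np.vstack([np.hstack([f(S,340,130,160,120),f(S,190,215,120,90)]),np.hstack([f(D,250,320,200,150),f(D,315,190,120,90)])])
cv2.imwrite("pics/m.png",m[:,:,::-1])
import pickle;pickle.dump((a,b),open("c.pkl","wb"))
E
```

```text
scene [array([ 0.5407, -0.2476,  0.01  ]), array([ 0.3607, -0.2701,  0.01  ])]
side [array([ 0.53  , -0.2433,  0.01  ]), array([ 0.353 , -0.2598,  0.01  ])]
```

View pics/m.png

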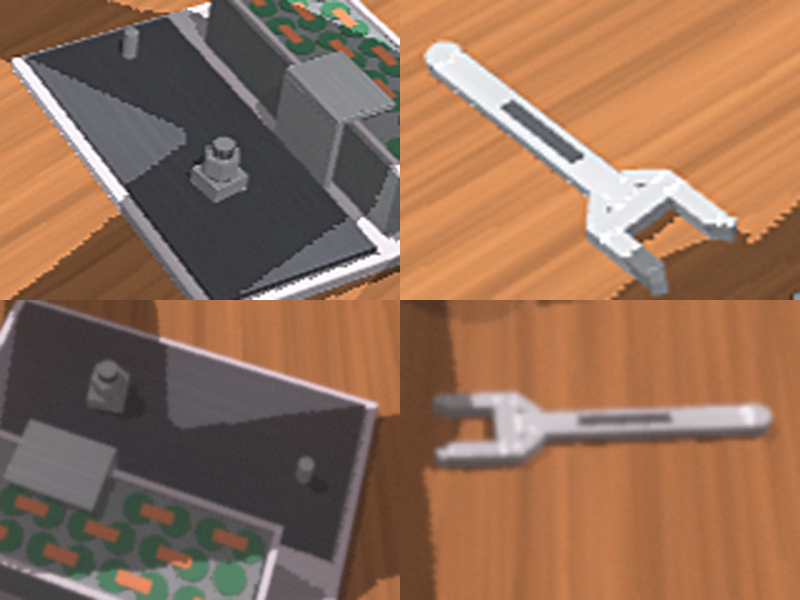

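The crop shows, in image pixels: stud top (431,187) in the scene view and (304,355) in the side view, pin top (392,143) and (402.5,401), plus the spanner's prong ends and handle end.

```bash
python3 - <<'E'
from h import *
import pickle
a,b=pickle.load(open("c.pkl","rb"))
P=dict(stud=((431.2,186.5),(304,355),.06),pin=((392.4,143),(402.5,401),.042),
 hend=((198.5,231.5),(426,225.4),.008),pr1=((268,301),(325.5,221),.008),pr2=((290.5,282.5),(326,236.5),.008),
 sl1=((247,277),(348.5,216),.01),sl2=((262,268),(349,236),.01))
for k,(u,v,z) in P.items(): print(k,ray(a,u,z).round(4),ray(b,v,z).round(4))
E
```

```text
stud [0.5862 0.0929 0.06  ] [0.5834 0.0911 0.06  ]
pin [0.4284 0.1525 0.042 ] [0.4273 0.1533 0.042 ]
hend [ 0.3499 -0.2733  0.008 ] [ 0.346  -0.2639  0.008 ]
pr1 [ 0.5659 -0.2754  0.008 ] [ 0.5619 -0.2681  0.008 ]
pr2 [ 0.5593 -0.2223  0.008 ] [ 0.5591 -0.222   0.008 ]
sl1 [ 0.5016 -0.2717  0.01  ] [ 0.5122 -0.2837  0.01  ]
sl2 [ 0.502 -0.24   0.01 ] [ 0.5107 -0.2236  0.01  ]
```

```bash
cat >> h.py <<'E'
def yawnow():
    R=Ro.from_rotvec(status.observe()["tcp_rot"]).as_matrix(); return np.degrees(np.arctan2(R[1,0],R[0,0]))
def go(pos,yaw):
    s=status.observe(); R=Ro.from_rotvec(s["tcp_rot"]); p=np.array(s["ee_pos"])
    y=np.radians(yaw); T=Ro.from_matrix([[np.cos(y),np.sin(y),0],[np.sin(y),-np.cos(y),0],[0,0,-1]])
    d=R.inv().apply(np.array(pos)-p)/0.5; w=(R.inv()*T).as_rotvec()/(np.pi/2)
    print("GO",np.r_[d,w].round(4).tolist(),"dist",np.linalg.norm(d)*.5,"deg",np.linalg.norm(w)*90)
E
python3 - <<'E'
from h import *
go([.46,-.256,.22],5.6)
E
```

```text
GO [0.6101, -0.392, 0.0226, 0.0, 0.0, 0.2209] dist 0.3627826400134623 deg 19.884025899576173
```

>>> play_rows(
  increments=[
    [[0.61,-0.392,0.023,0,0,0.221],[0.61,-0.392,0.023,0,0,0.221],[0.61,-0.392,0.023,0,0,0.221],[0.61,-0.392,0.023,0,0,0.221],[0.61,-0.392,0.023,0,0,0.221]],
  ],
  gripper=1,
)

```text
time_s: 1.52
ee_pos: [0.3792, -0.3856, 0.2248]
tcp_rot: [3.138, 0.152, 0.001]
contact_force: [0.3, 1.0, -0.0]
finger_gap: 1.002
grip_force: 0.0
```

```bash
python3 - <<'E'
from h import *
go([.46,-.256,.22],5.6)
E
```

```text
GO [0.1858, -0.2425, 0.0095, 0.0002, -0.0003, -0.0008] dist 0.15281749121981333 deg 0.07364533567574529
```

>>> play_rows(
  increments=[
    [[0.186,-0.242,0.009,0,0,0],[0.186,-0.242,0.009,0,0,0],[0.186,-0.242,0.009,0,0,0],[0.186,-0.242,0.009,0,0,0],[0.186,-0.242,0.009,0,0,0]],
  ],
)

```text
time_s: 1.93
ee_pos: [0.4615, -0.2531, 0.2201]
tcp_rot: [-3.135, -0.162, -0.002]
contact_force: [-0.2, -1.0, -0.4]
finger_gap: 1.001
grip_force: 0.0
```

```bash
python3 - <<'E'
from h import *
p=optics.snapshot("wrist"); save(p,"w1.png"); print(-np.array(p["R"]).T@np.array(p["t"]))
for n in ["spanner","spanner_jaw"]:
  for r in find_in(p,n)[:2]: print(n,round(r["p"],2),world(p,r["at"]).round(4))
for n,X in dict(hend=(.348,-.2685,.008),o=(.4525,-.2583,.01),jaw=(.542,-.2495,.01),tip=(.5625,-.2475,.008)).items(): print(n,proj(p,X).round(1))
print(status.observe()["ee_pos"])
go([.585,.092,.25],-16)
E
```

```text
[ 0.54546044 -0.24501875  0.36268905]
spanner 0.98 [ 0.4993 -0.2614  0.0123]
spanner_jaw 0.95 [ 0.4961 -0.2626  0.008 ]
hend [323.2 318.2]
o [324.3 215.4]
jaw [325.2 109.5]
tip [325.4  82.7]
[ 0.45938937 -0.25792959  0.22033227]
GO [0.3189, -0.6717, -0.06, 0.0006, 0.0001, 0.2406] dist 0.37297307927371043 deg 21.651111769718447
```

View pics/w1.png

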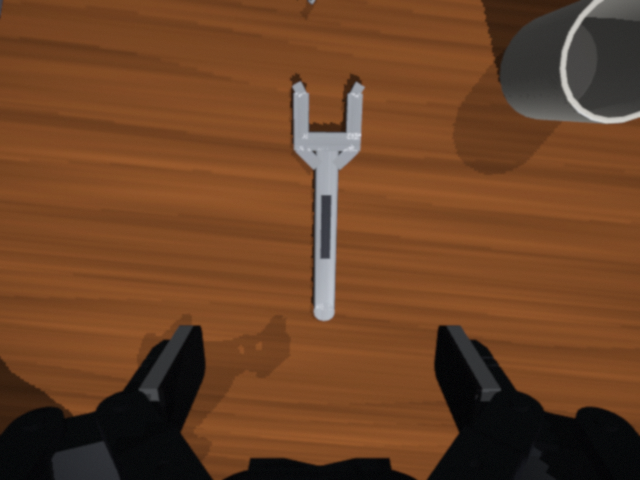

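The wrist picture shows the spanner's handle end at (324,319), slot bottom at (328,133) and prong ends around (328,83). That is within 3 px of my estimate. Next I'll look at the nut.

```bash
python3 - <<'E'
from h import *
p=optics.snapshot("wrist")
for u,z in(((324,319.5),.006),((328,82.5),.008),((328.3,133),.01),((323.5,312),.01)): print(ray(p,u,z).round(4))
print(status.observe()["ee_pos"])
go([.502,.116,.19],-16)
E
```

```text
[ 0.3429 -0.2745  0.006 ]
[ 0.5605 -0.2555  0.008 ]
[ 0.5213 -0.2599  0.01  ]
[ 0.3533 -0.2729  0.01  ]
[ 0.45910334 -0.25853168  0.22034024]
GO [0.1581, -0.7373, 0.0601, 0.0005, 0.0, 0.2396] dist 0.37819920057474116 deg 21.567899525072985
```

>>> play_rows(
  increments=[
    [[0.16,-0.737,0.06,0,0,0.24],[0.16,-0.737,0.06,0,0,0.24],[0.16,-0.737,0.06,0,0,0.24],[0.16,-0.737,0.06,0,0,0.24],[0.16,-0.737,0.06,0,0,0.24]],
  ],
)

```text
time_s: 2.55
ee_pos: [0.4825, -0.0622, 0.2047]
tcp_rot: [3.109, -0.446, 0.002]
contact_force: [1.6, 0.4, -0.4]
finger_gap: 0.996
grip_force: 0.0
```

```bash
python3 - <<'E'
from h import *
go([.502,.116,.19],-16)
E
```

```text
GO [-0.0627, -0.353, 0.0293, 0.0002, -0.0006, -0.0035] dist 0.1798692082859491 deg 0.3236231544623171
```

>>> play_rows(
  increments=[
    [[-0.06,-0.34,0.028,0,0,0],[-0.06,-0.34,0.028,0,0,0],[-0.06,-0.34,0.028,0,0,0],[-0.06,-0.34,0.028,0,0,0],[-0.06,-0.34,0.028,0,0,0]],
  ],
)

```text
time_s: 2.97
ee_pos: [0.5007, 0.1137, 0.1903]
tcp_rot: [-3.109, 0.433, 0.001]
contact_force: [0.3, -0.7, 0.4]
finger_gap: 1.0
grip_force: 0.0
```

```bash
python3 - <<'E'
from h import *
for i in range(3): p=optics.snapshot("wrist")
import pickle;pickle.dump(p,open("w.pkl","wb"))
print(status.observe()["ee_pos"],-np.array(p["R"]).T@np.array(p["t"]))
u=proj(p,(.585,.092,.05)); v=proj(p,(.428,.153,.042)); print(u,v)
x,y=int(u[0])-80,max(0,int(u[1])-80); print(x,y)
c=cv2.resize(p["frame"][y:y+140,x:x+160],(640,560),interpolation=cv2.INTER_CUBIC)
save(p,"w2.png")
cv2.imwrite("pics/w2c.png",c[:,:,::-1])
E
```

```text
[0.50077243 0.10883421 0.19043171] [0.58217758 0.08688682 0.33274849]
[310.14738982 101.68811731] [292.63953503 321.36823413]
230 21
```

View pics/w2c.png

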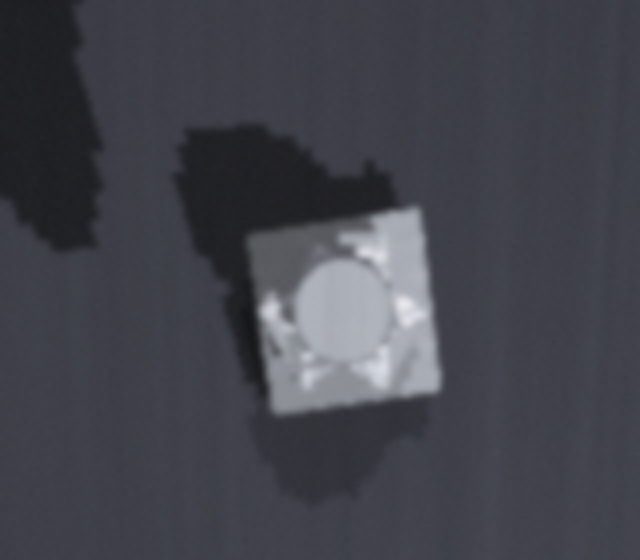

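View pics/w2.png

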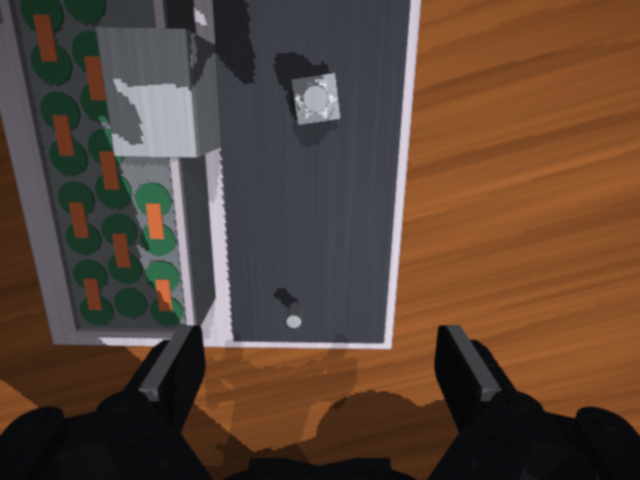

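The crop shows lower-nut corners at (246,236), (421,207), (441,388) and (270,413), and the stud at (344,309). In the full picture the pin top is at (293,321). The plate's right edge runs from about (409,0) to (386,343).

```bash
python3 - <<'E'
from h import *
import pickle
p=pickle.load(open("w.pkl","rb"))
f=lambda c:(c[0]/4+230-.4,c[1]/4+21-.4)
C=[ray(p,f(c),.0325)[:2] for c in((246,236),(421,207),(441,388),(270,413))]
print("centre",np.mean(C,0),"stud",ray(p,f((344,309)),.06))
for i in range(4):
    d=C[(i+1)%4]-C[i]; print(np.linalg.norm(d).round(4),np.degrees(np.arctan2(d[1],d[0])).round(1))
q=ray(p,(293.5,321.5),.042); print("pin",q)
s=np.mean(C,0); d=q[:2]-s; print(np.linalg.norm(d),"cradle yaw",np.degrees(np.arctan2(d[1],d[0]))-174.62)
e1,e2=ray(p,(409,0),.018),ray(p,(386.5,343),.018); d=e1-e2; print("edge yaw",np.degrees(np.arctan2(d[1],d[0])),e1,e2)
e3=ray(p,(232,342),.018);d=e3-e2; print(np.linalg.norm(d),np.degrees(np.arctan2(d[1],d[0]))-90)
print(status.observe()["ee_pos"],yawnow())
go([.46,-.26,.2],5.6)
E
```

```text
centre [0.58596899 0.08804904] stud [0.58614854 0.08786794 0.06      ]
0.0303 -97.2
0.0297 171.6
0.0305 82.0
0.0293 -8.9
pin [0.427693   0.15236608 0.042     ]
0.17084487899812512 cradle yaw -16.734862232141296
edge yaw -16.089028094099245 [0.6293521  0.00980893 0.018     ] [0.37126246 0.08424914 0.018     ]
0.13801829275373667 -16.40225957906698
[0.50077243 0.10883421 0.19043171] -15.998741805732866
GO [0.1249, 0.7316, -0.0183, 0.0008, 0.0001, -0.24] dist 0.3712042817754793 deg 21.598850129055627
```

>>> play_rows(
  increments=[
    [[0.125,0.73,-0.018,0,0,-0.24],[0.125,0.73,-0.018,0,0,-0.24],[0.125,0.73,-0.018,0,0,-0.24],[0.125,0.73,-0.018,0,0,-0.24],[0.125,0.73,-0.018,0,0,-0.24]],
  ],
)

```text
time_s: 3.53
ee_pos: [0.4787, -0.0862, 0.1957]
tcp_rot: [3.137, 0.152, 0.001]
contact_force: [1.2, 0.1, 0.1]
finger_gap: 1.002
grip_force: 0.0
```

```bash
python3 - <<'E'
from h import *
go([.46,-.26,.2],5.6)
E
```

```text
GO [-0.0707, 0.3425, -0.0082, 0.0008, -0.0003, -0.0007] dist 0.1748920472773676 deg 0.10021147759601096
```

>>> play_rows(
  increments=[
    [[-0.07,0.34,-0.008,0,0,0],[-0.07,0.34,-0.008,0,0,0],[-0.07,0.34,-0.008,0,0,0],[-0.07,0.34,-0.008,0,0,0],[-0.07,0.34,-0.008,0,0,0]],
  ],
)

```text
time_s: 3.95
ee_pos: [0.4592, -0.2635, 0.2004]
tcp_rot: [3.133, 0.138, 0.001]
contact_force: [0.8, -0.7, 0.4]
finger_gap: 1.001
grip_force: 0.0
```

```bash
python3 - <<'E'
from h import *
for i in range(3): p=optics.snapshot("wrist")
print(status.observe()["ee_pos"])
g=p["frame"].astype(int)
m=((g.max(2)-g.min(2)<40)&(g.min(2)>110)).astype(np.uint8)   # light grey
n,l,st,ce=cv2.connectedComponentsWithStats(m)
for i in range(1,n):
    if st[i,4]>300: print(st[i],ce[i].round(1))
ok=[i for i in range(1,n) if st[i,4]>1000 and 250<ce[i][0]<400]
k=max(ok,key=lambda i:st[i,4]); 
# handle centreline: rows in world coords
W=[]
ys0,h=st[k,1],st[k,3]
for y in range(ys0+int(h*.42),ys0+h-12,2):
    xs=np.where(l[y]==k)[0]
    W.append(ray(p,((xs.min()+xs.max())/2,y),.01)[:2])
W=np.array(W); v=np.polyfit(W[:,0],W[:,1],1); print("yaw",np.degrees(np.arctan(v[0])),W[0],W[-1], "res",np.abs(np.polyval(v,W[:,0])-W[:,1]).max())
ys=np.where((l==k).any(1))[0]
for y,z in((ys.max(),.01),(ys.min(),.01)):
    xs=np.where(l[y]==k)[0]; print("end",y,xs.min(),xs.max(),ray(p,(xs.mean(),y),z).round(4))
# slot bottom
for y in range(ys0,ys0+h):
    xs=np.where(l[y]==k)[0]
    if len(xs)>30 and (np.diff(xs)==1).all(): print("slot",y,xs.min(),xs.max(),ray(p,(xs.mean(),y),.01)); break
E
```

```text
[ 0.46004699 -0.25655435  0.19920382]
[ 568    0   72  117 1217] [590.  72.]
[ 281   77   76  253 6649] [319.1 181.2]
yaw 5.009899544654627 [ 0.48285483 -0.25676389] [ 0.3593046  -0.26781367] res 0.00034684431187614884
end 329 319 320 [ 0.3468 -0.2694  0.01  ]
end 77 288 350 [ 0.5631 -0.2496  0.01  ]
slot 131 284 354 [ 0.52388147 -0.25309465  0.01      ]
```

```bash
python3 - <<'E'
from h import *
go([.4711,-.2577,.004],5.0)
E
```

```text
GO [0.0219, 0.0046, 0.3904, -0.0004, 0.0002, 0.0033] dist 0.19551985538938316 deg 0.3005968755564189
```

>>> play_rows(
  increments=[
    [[0.022,0.0046,0.08,0,0,0.0033],[0.022,0.0046,0.16,0,0,0.0033],[0.022,0.0046,0.24,0,0,0.0033],[0.022,0.0046,0.3,0,0,0.0033],[0.022,0.0046,0.34,0,0,0.0033]],
  ],
)

```text
time_s: 4.52
ee_pos: [0.4699, -0.2524, 0.0254]
tcp_rot: [-3.134, -0.147, 0.008]
contact_force: [-0.8, -0.7, -0.7]
finger_gap: 1.001
grip_force: 0.0
```

>>> play_rows(
  increments=[
    [[0,0,0.015,0,0,0],[0,0,0.03,0,0,0],[0,0,0.04,0,0,0],[0,0,0.05,0,0,0],[0,0,0.05,0,0,0]],
  ],
)

```text
time_s: 4.93
ee_pos: [0.4732, -0.2559, 0.0048]
tcp_rot: [3.137, 0.146, 0.001]
contact_force: [0.1, -0.5, 0.8]
finger_gap: 1.0
grip_force: 0.0
```

```bash
python3 - <<'E'
from h import *
print(status.observe()["ee_pos"],status.observe()["contact_force"])
go([.4711,-.2577,.004],5.0)
E
```

```text
[ 0.47324323 -0.25594906  0.00477737] [ 0.07256053 -0.46423257  0.7538793 ]
GO [-0.0046, 0.0031, 0.0016, 0.0005, -0.0006, 0.0035] dist 0.002874636424317529 deg 0.32229856971732657
```

>>> play_rows(
  increments=[
    [[-0.003,0.003,0,0,0,0.003],[-0.003,0.003,0,0,0,0.003],[-0.003,0.003,0,0,0,0.003],[-0.003,0.003,0,0,0,0.003],[-0.003,0.003,0,0,0,0.003]],
  ],
  gripper=-1,
)

```text
time_s: 5.35
ee_pos: [0.4716, -0.2577, 0.0047]
tcp_rot: [3.138, 0.137, 0.001]
contact_force: [0.4, -0.0, -0.2]
finger_gap: 0.3
grip_force: 0.0
```

>>> play_rows(
  increments=[
    [[0,0,0,0,0,0],[0,0,0,0,0,0],[0,0,0,0,0,0],[0,0,0,0,0,0],[0,0,0,0,0,0]],
  ],
)

```text
time_s: 5.77
ee_pos: [0.4716, -0.2576, 0.0049]
tcp_rot: [3.138, 0.138, 0.001]
contact_force: [-1.4, 0.8, 5.8]
finger_gap: 0.207
grip_force: 59.0
```

>>> play_rows(
  increments=[
    [[0,0,-0.05,0,0,0],[0,0,-0.1,0,0,0],[0,0,-0.15,0,0,0],[0,0,-0.18,0,0,0],[0,0,-0.18,0,0,0]],
  ],
)

```text
time_s: 6.18
ee_pos: [0.4736, -0.259, 0.0975]
tcp_rot: [3.134, 0.138, 0.009]
contact_force: [0.8, -0.4, -2.4]
finger_gap: 0.207
grip_force: 59.4
```

```bash
python3 - <<'E'
from h import *
s=status.observe(); print(s["ee_pos"],s["finger_gap"],s["grip_force"],s["contact_force"],yawnow())
p=optics.snapshot("wrist"); save(p,"w3.png")
E
```

```text
[ 0.47362131 -0.25904202  0.09751937] 0.20716497605175854 59.383676648139954 [ 0.75689774 -0.43488556 -2.36900508] 5.0348003263521095
```

View pics/w3.png

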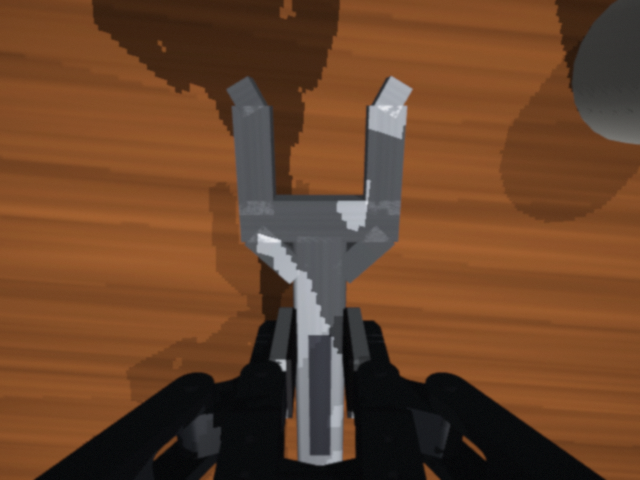

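The picture shows the spanner held straight in the fingers: slot bottom at row ~197, prongs symmetric about column 320. Now I'll carry it to the hover point.

```bash
python3 - <<'E'
from h import *
go([.4677,.1048,.11],-8.1)
E
```

```text
GO [0.0543, -0.7239, -0.0308, 0.0014, -0.0021, 0.1459] dist 0.3633183521702728 deg 13.131581260170181
```

>>> play_rows(
  increments=[
    [[0.011,-0.07,-0.006,0,0,0.03],[0.022,-0.145,-0.012,0,0,0.06],[0.033,-0.22,-0.02,0,0,0.09],[0.044,-0.295,-0.03,0,0,0.12],[0.05,-0.37,-0.03,0,0,0.145]],
  ],
)

```text
time_s: 6.65
ee_pos: [0.479, -0.0691, 0.1077]
tcp_rot: [-3.133, 0.224, 0.003]
contact_force: [0.1, 0.0, -1.5]
finger_gap: 0.205
grip_force: 59.5
```

```bash
python3 - <<'E'
from h import *
go([.4677,.1048,.11],-8.1)
E
```

```text
GO [-0.072, -0.3411, -0.0043, -0.0003, 0.0011, -0.0011] dist 0.17432554952862742 deg 0.14198466915078078
```

>>> play_rows(
  increments=[
    [[-0.014,-0.08,0,0,0,0],[-0.028,-0.16,0,0,0,0],[-0.042,-0.24,0,0,0,0],[-0.056,-0.3,0,0,0,0],[-0.072,-0.332,0,0,0,0]],
  ],
)

```text
time_s: 7.07
ee_pos: [0.4655, 0.1016, 0.1068]
tcp_rot: [-3.133, 0.216, 0.006]
contact_force: [0.5, -0.8, -2.3]
finger_gap: 0.207
grip_force: 59.5
```

```bash
python3 - <<'E'
from h import *
for i in range(4): p=optics.snapshot("wrist")
print(status.observe()["ee_pos"],yawnow(),status.observe()["contact_force"])
save(p,"w4.png")
s=status.observe(); R=Ro.from_rotvec(s["tcp_rot"]).as_matrix()
for a in((.0525,.016,-.0052),(.0525,-.016,-.0052)): print(proj(p,s["ee_pos"]+R@np.array(a)).round(1))
g=p["frame"].astype(int).mean(2)
go([.4677,.1048,.0238],-8.1)
E
```

```text
[0.46589153 0.09843999 0.10724492] -7.927936493773513 [ 0.27733317  0.51808418 -1.77515412]
[368.1 200.5]
[274.7 200.4]
GO [0.0024, -0.0133, 0.1669, 0.0009, 0.0021, 0.0019] dist 0.08370647846264051 deg 0.26741528688535665
```

View pics/w4.png

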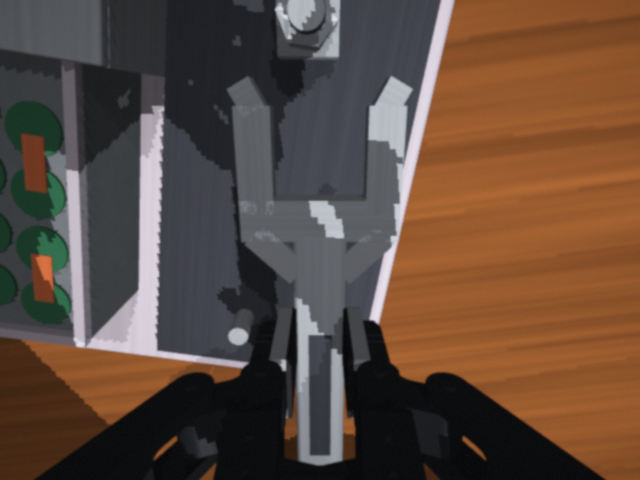

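The picture shows the slot bottom at row 197, columns 274–366, as predicted. The nut lies straight ahead with its sides parallel to the jaw. I'll descend.

>>> play_rows(
  increments=[
    [[0.0024,-0.0133,0.04,0,0,0.002],[0.0024,-0.0133,0.08,0,0,0.002],[0.0024,-0.0133,0.12,0,0,0.002],[0.0024,-0.0133,0.15,0,0,0.002],[0.0024,-0.0133,0.163,0,0,0.002]],
  ],
)

```text
time_s: 7.68
ee_pos: [0.4673, 0.1032, 0.0246]
tcp_rot: [3.132, -0.228, -0.009]
contact_force: [-0.3, -0.5, -0.9]
finger_gap: 0.207
grip_force: 59.5
```

>>> play_rows(
  increments=[
    [[0,0,0,0,0,0],[0,0,0,0,0,0],[0,0,0,0,0,0]],
  ],
)

```text
time_s: 7.93
ee_pos: [0.4708, 0.1044, 0.0286]
tcp_rot: [-3.133, 0.226, -0.003]
contact_force: [0.4, 0.0, -2.9]
finger_gap: 0.204
grip_force: 59.5
```

```bash
python3 - <<'E'
from h import *
print(status.observe()["ee_pos"],yawnow(),status.observe()["contact_force"])
go([.4677,.1048,.0238],-8.1)
go([.5172,.0978,.0238],-8.1)
E
```

```text
[0.47078166 0.10438746 0.02857168] -8.255351251292776 [ 0.42943477  0.04205334 -2.94205035]
GO [-0.0062, 0.0001, 0.0095, -0.0002, -0.0012, -0.0017] dist 0.005695236671043818 deg 0.18853354163612548
GO [0.0937, -0.0003, 0.0097, -0.0002, -0.0012, -0.0017] dist 0.04712563942539628 deg 0.18853354163612548
```

>>> play_rows(
  increments=[
    [[0,0,0,0,0,0],[0,0,0,0,0,0],[0,0,0,0,0,0]],
  ],
)

```text
time_s: 8.18
ee_pos: [0.4704, 0.105, 0.0286]
tcp_rot: [-3.133, 0.225, -0.003]
contact_force: [-0.0, 0.8, -1.9]
finger_gap: 0.208
grip_force: 59.5
```

```bash
python3 - <<'E'
from h import *
print(status.observe()["ee_pos"],yawnow(),status.observe()["contact_force"])
go([.4926,.1013,.0238],-8.1)
go([.5172,.0978,.0238],-8.1)
E
```

```text
[0.47040573 0.10495993 0.02862063] -8.198534305631929 [-0.01252413  0.81526237 -1.89586189]
GO [0.045, 0.0009, 0.0097, -0.0003, -0.0012, -0.0011] dist 0.023004759609187374 deg 0.14495510688454283
GO [0.0947, 0.0008, 0.0098, -0.0003, -0.0012, -0.0011] dist 0.04758367706745968 deg 0.14495510688454283
```

>>> play_rows(
  increments=[
    [[0.004,0,0.002,0,0,0],[0.008,0.0003,0.004,0,0,0],[0.012,0.0005,0.006,0,0,0],[0.016,0.0007,0.008,0,0,0],[0.016,0.0008,0.009,0,0,0]],
  ],
)

```text
time_s: 8.6
ee_pos: [0.478, 0.1033, 0.0231]
tcp_rot: [3.134, -0.225, 0.001]
contact_force: [0.1, -0.0, -1.5]
finger_gap: 0.205
grip_force: 59.5
```

>>> play_rows(
  increments=[
    [[0,0,0,0,0,0],[0,0,0,0,0,0]],
  ],
)

```text
time_s: 8.77
ee_pos: [0.4773, 0.1033, 0.023]
tcp_rot: [3.133, -0.225, -0.001]
contact_force: [-0.0, 0.2, -2.0]
finger_gap: 0.206
grip_force: 59.5
```

```bash
python3 - <<'E'
from h import *
print(status.observe()["ee_pos"],yawnow(),status.observe()["contact_force"])
go([.4926,.1013,.0238],-8.1)
go([.5172,.0978,.0238],-8.1)
E
```

```text
[0.47732746 0.10333001 0.02303544] -8.203412115151481 [-0.04031374  0.16744761 -2.03657158]
GO [0.0308, -0.0003, -0.0015, 0.0001, 0.0003, -0.0011] dist 0.015425824876837906 deg 0.10746195584408863
GO [0.0805, -0.0004, -0.0016, 0.0001, 0.0003, -0.0011] dist 0.040261461496903996 deg 0.10746195584408863
```

>>> play_rows(
  increments=[
    [[0.01,0,-0.002,0,0,0],[0.02,0,-0.002,0,0,0],[0.03,0,-0.002,0,0,0],[0.035,0,-0.002,0,0,0],[0.035,0,-0.002,0,0,0]],
  ],
)

```text
time_s: 9.18
ee_pos: [0.4962, 0.1007, 0.0246]
tcp_rot: [-3.133, 0.225, -0.002]
contact_force: [-1.0, 0.5, -1.6]
finger_gap: 0.201
grip_force: 59.5
```

```bash
python3 - <<'E'
from h import *
s=status.observe();print(s["ee_pos"],yawnow(),s["contact_force"],s["ft_torque"])
go([.5172,.0978,.0238],-8.1)
E
```

```text
[0.49616789 0.10071263 0.0246111 ] -8.221958456667641 [-1.03943233  0.46145363 -1.63332258] [-0.00012446 -0.06470391 -0.0283717 ]
GO [0.0425, -0.0002, 0.0017, -0.0002, -0.0009, -0.0014] dist 0.021248317939272624 deg 0.14845520691105307
```

>>> play_rows(
  increments=[
    [[0.009,0,0,0,0,0],[0.018,0,0,0,0,0],[0.027,0,0.001,0,0,0],[0.036,0,0.001,0,0,0],[0.042,0,0.001,0,0,0]],
  ],
)

```text
time_s: 9.6
ee_pos: [0.5164, 0.0978, 0.0238]
tcp_rot: [-3.133, 0.225, -0.001]
contact_force: [0.4, -0.5, -3.4]
finger_gap: 0.206
grip_force: 59.5
```

>>> play_rows(
  increments=[
    [[0,0,0,0,0,0],[0,0,0,0,0,0]],
  ],
)

```text
time_s: 9.77
ee_pos: [0.5158, 0.0978, 0.0237]
tcp_rot: [-3.134, 0.225, 0.0]
contact_force: [-0.8, 0.1, -2.3]
finger_gap: 0.205
grip_force: 59.5
```

```bash
python3 - <<'E'
from h import *
s=status.observe();print(s["ee_pos"],yawnow(),s["contact_force"],s["ft_torque"])
go([.5172,.0978,.0230],-8.1)
E
```

```text
[0.51576415 0.09780442 0.02371556] -8.210965240672747 [-0.79150024  0.12520468 -2.32701523] [-0.01256022 -0.03004414  0.00875295]
GO [0.0028, -0.0004, 0.0014, -0.0, 0.0001, -0.0012] dist 0.0016042728531540237 deg 0.11130255704062333
```

>>> play_rows(
  increments=[
    [[0.002,0,0.001,0,0,0],[0.003,0,0.0015,0,0,0],[0.003,0,0.0015,0,0,0]],
  ],
)

```text
time_s: 10.02
ee_pos: [0.5168, 0.0977, 0.0229]
tcp_rot: [3.134, -0.225, -0.001]
contact_force: [-1.1, 0.1, -2.9]
finger_gap: 0.203
grip_force: 59.5
```

>>> play_rows(
  increments=[
    [[0,0,0,0,0,0],[0,0,0,0,0,0],[0,0,0,0,0,0],[0,0,0,0,0,0],[0,0,0,0,0,0]],
  ],
  gripper=0.1,
)

```text
time_s: 10.43
ee_pos: [0.5174, 0.0976, 0.0232]
tcp_rot: [-3.133, 0.225, -0.001]
contact_force: [-0.1, 1.4, -0.7]
finger_gap: 0.548
grip_force: 0.0
```

>>> play_rows(
  increments=[
    [[0,0,-0.03,0,0,0],[0,0,-0.07,0,0,0],[0,0,-0.13,0,0,0],[0,0,-0.2,0,0,0],[0,0,-0.25,0,0,0]],
  ],
)

```text
time_s: 10.85
ee_pos: [0.518, 0.0977, 0.1507]
tcp_rot: [-3.133, 0.225, -0.004]
contact_force: [1.6, 0.5, 0.0]
finger_gap: 0.545
grip_force: 0.0
```

```bash
python3 - <<'E'
from h import *
s=status.observe();print(s["ee_pos"],yawnow(),s["contact_force"],s["finger_gap"])
go([.510,.110,.150],-16.5)
E
```

```text
[0.5179562  0.09769077 0.15066276] -8.200717756577626 [1.56384869 0.53588702 0.02855464] 0.5451632696003803
GO [-0.0193, -0.0221, 0.0013, -0.0004, -0.0016, 0.0922] dist 0.014671657323888646 deg 8.300645437815914
```

```bash
python3 - <<'E'
from h import *
for i in range(3): p=optics.snapshot("wrist")
import pickle;pickle.dump(p,open("w5.pkl","wb"))
save(p,"w5.png")
u=proj(p,(.586,.088,.05)); print(u, status.observe()["ee_pos"])
x,y=int(u[0])-65,max(0,int(u[1])-50); print(x,y)
c=cv2.resize(p["frame"][y:y+96,x:x+128],(800,600),interpolation=cv2.INTER_CUBIC).astype(float)
c=255*(np.clip(c,0,255)/255)**.8
cv2.imwrite("pics/w5c.png",c[:,:,::-1])
E
```

```text
[320.44659606 141.05238501] [0.51966293 0.09778722 0.15132785]
255 91[ WARN:0@3.180] global loadsave.cpp:1063 imwrite_ Unsupported depth image for selected encoder is fallbacked to CV_8U.
```

View pics/w5c.png

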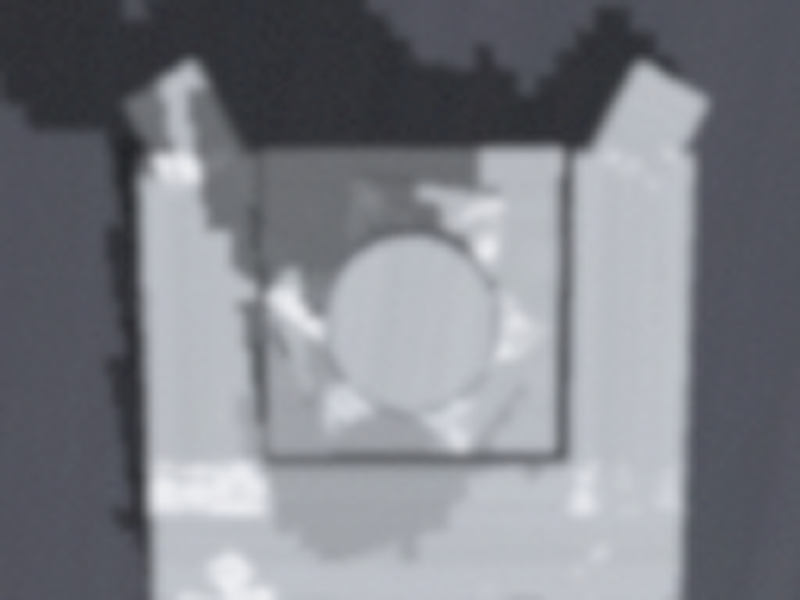

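The picture shows the jaw fully on the nut, with the nut at the slot bottom. The stud is at crop (413,322). Hex corners lie near (540,330), (462,450), (330,428), (265,295) and (500,195), all at image angle about 7° mod 60, so the flats' normals are at world yaw −15° mod 60. I'll pinch at tool yaw 75°.

```bash
python3 - <<'E'
from h import *
import pickle
p=pickle.load(open("w5.pkl","rb"))
print(ray(p,(255+413/6.25-.4,91+322/6.25-.4),.06))
go([.586,.088,.12],75); go([.586,.088,.12],33)
E
```

```text
[0.5861126  0.08785579 0.06      ]
GO [0.1337, 0.0005, 0.0636, 0.0025, -0.0043, -0.9244] dist 0.07401237274326727 deg 83.19838592475439
GO [0.1337, 0.0005, 0.0636, 0.0008, -0.0046, -0.4577] dist 0.07401237274326727 deg 41.19950166758502
```

>>> play_rows(
  increments=[
    [[0.03,0,0.01,0,0,-0.07],[0.07,0,0.02,0,0,-0.15],[0.11,0,0.03,0,0,-0.22],[0.133,0,0.05,0,0,-0.3],[0.133,0,0.063,0,0,-0.37]],
  ],
)

```text
time_s: 11.42
ee_pos: [0.5839, 0.0875, 0.1142]
tcp_rot: [3.065, 0.691, -0.002]
contact_force: [-0.9, 0.3, 0.5]
finger_gap: 0.552
grip_force: 0.0
```

>>> play_rows(
  increments=[
    [[0,0,0,0,0,-0.07],[0,0,0,0,0,-0.15],[0,0,0,0,0,-0.22],[0,0,0,0,0,-0.3],[0,0,0,0,0,-0.37]],
  ],
)

```text
time_s: 11.83
ee_pos: [0.5812, 0.0881, 0.1141]
tcp_rot: [-2.736, -1.54, 0.006]
contact_force: [0.2, 0.0, 0.1]
finger_gap: 0.551
grip_force: 0.0
```

>>> play_rows(
  increments=[
    [[0,0,0,0,0,-0.07],[0,0,0,0,0,-0.14],[0,0,0,0,0,-0.18],[0,0,0,0,0,-0.18]],
  ],
)

```text
time_s: 12.17
ee_pos: [0.5813, 0.0881, 0.1143]
tcp_rot: [-2.496, -1.904, 0.005]
contact_force: [-0.2, 0.8, -0.9]
finger_gap: 0.55
grip_force: 0.0
```

```bash
python3 - <<'E'
from h import *
s=status.observe();print(s["ee_pos"],yawnow(),s["joint_pos"].round(3))
go([.586,.088,.038],75)
E
```

```text
[0.58130466 0.08809057 0.11427252] 74.65489329361951 [ 0.031  0.267  1.788 -0.     1.09   0.299]
GO [0.0025, 0.0097, 0.1525, -0.0023, 0.0007, -0.0038] dist 0.07641696358149194 deg 0.4099633733447425
```

>>> play_rows(
  increments=[
    [[0.0025,0.0095,0.03,0,0,-0.004],[0.0025,0.0095,0.06,0,0,-0.004],[0.0025,0.0095,0.09,0,0,-0.004],[0.0025,0.0095,0.12,0,0,-0.004],[0.0025,0.0095,0.14,0,0,-0.004]],
  ],
)

```text
time_s: 12.58
ee_pos: [0.5857, 0.088, 0.0435]
tcp_rot: [-2.493, -1.908, 0.006]
contact_force: [0.5, 1.2, -0.6]
finger_gap: 0.552
grip_force: 0.0
```

>>> play_rows(
  increments=[
    [[0,0,0,0,0,0],[0,0,0,0,0,0]],
  ],
)

```text
time_s: 12.75
ee_pos: [0.5866, 0.088, 0.0452]
tcp_rot: [-2.493, -1.91, 0.004]
contact_force: [0.1, -0.2, -0.0]
finger_gap: 0.552
grip_force: 0.0
```

```bash
python3 - <<'E'
from h import *
s=status.observe();print(s["ee_pos"],yawnow(),s["contact_force"],s["ft_torque"])
go([.586,.088,.037],75)
E
```

```text
[0.58663286 0.0880426  0.04515585] 74.9130179577862 [ 0.06569498 -0.24425582 -0.02444372] [-0.03038132 -0.01471639  0.03644916]
GO [-0.0004, -0.0012, 0.0163, -0.0018, 0.0005, -0.001] dist 0.008180474630694113 deg 0.18638975598784552
```

>>> play_rows(
  increments=[
    [[-0.0004,-0.0012,0.005,0,0,0],[-0.0004,-0.0012,0.01,0,0,0],[-0.0004,-0.0012,0.0145,0,0,0],[-0.0004,-0.0012,0.0145,0,0,0],[-0.0004,-0.0012,0.0145,0,0,0]],
  ],
)

```text
time_s: 13.17
ee_pos: [0.5873, 0.0881, 0.0395]
tcp_rot: [2.493, 1.911, 0.0]
contact_force: [-0.6, 0.2, -0.7]
finger_gap: 0.552
grip_force: 0.0
```

```bash
python3 - <<'E'
from h import *
s=status.observe();print(s["ee_pos"],yawnow(),s["contact_force"],s["ft_torque"])
go([.586,.088,.038],75)
E
```

```text
[0.58730993 0.08805367 0.03949709] 74.95483070462335 [-0.58263207  0.15255742 -0.68442728] [-0.0496578  -0.0428675  -0.02127608]
GO [-0.0008, -0.0025, 0.003, 0.0002, -0.0001, -0.0005] dist 0.00198999383080382 deg 0.04993303900997999
```

>>> play_rows(
  increments=[
    [[-0.0008,-0.0025,0.002,0,0,0],[-0.0008,-0.0025,0.002,0,0,0],[-0.0008,-0.0025,0.002,0,0,0],[-0.0008,-0.0025,0.002,0,0,0],[-0.0008,-0.0025,0.002,0,0,0]],
  ],
  gripper=-1,
)

```text
time_s: 13.58
ee_pos: [0.5856, 0.088, 0.0385]
tcp_rot: [-2.493, -1.911, 0.001]
contact_force: [-1.9, -0.0, 4.1]
finger_gap: 0.261
grip_force: 59.1
```

>>> play_rows(
  increments=[
    [[0,0,0,0,0,0],[0,0,0,0,0,0],[0,0,0,0,0,0]],
  ],
)

```text
time_s: 13.83
ee_pos: [0.5857, 0.088, 0.0385]
tcp_rot: [-2.493, -1.911, 0.001]
contact_force: [-3.3, -0.9, 5.0]
finger_gap: 0.261
grip_force: 59.3
```

```bash
python3 - <<'E'
from h import *
for i in range(4):
  p=optics.snapshot("wrist"); s=status.observe();print(s["ee_pos"],yawnow(),s["contact_force"],s["ft_torque"],s["finger_gap"],s["grip_force"])
E
```

```text
[0.58566481 0.0880552  0.03853188] 74.96094156488829 [-3.46749629  0.24585177  5.19215898] [-0.05026416  0.55828978 -0.01827862] 0.25642889112334327 59.27299047354609
[0.58565826 0.08803149 0.03851303] 74.95855807397822 [-3.55091029  1.30067739  5.18567565] [-0.02119547  0.57597329 -0.06174616] 0.2560437132408384 59.27557796705514
[0.58564352 0.0880281  0.03850174] 74.9576588005396 [-2.92331366  0.19312946  5.72928803] [ 0.04984727  0.52432957 -0.02842658] 0.25981293549889206 59.27477175369859
[0.58564388 0.08803096 0.03848713] 74.95632513910002 [-2.97846843 -0.25864102  5.63370556] [-0.03677112  0.53949015 -0.06170403] 0.25819414472523894 59.27438705228269
```

>>> play_rows(
  increments=[
    [[0,0,0,0,0,0.04],[0,0,0,0,0,0.08],[0,0,0,0,0,0.12],[0,0,0,0,0,0.16],[0,0,0,0,0,0.2]],
  ],
)

```text
time_s: 14.45
ee_pos: [0.5855, 0.0881, 0.0385]
tcp_rot: [-2.763, -1.495, 0.001]
contact_force: [-4.1, -0.1, 5.9]
finger_gap: 0.257
grip_force: 59.3
```

```bash
cat > st.py <<'E'
from h import *
T=[]
for i in range(4):
  p=optics.snapshot("wrist"); s=status.observe(); T.append(np.r_[s["ft_torque"],s["contact_force"]])
print(s["ee_pos"],yawnow(),np.mean(T,0).round(3),np.array(T)[:,2].round(2),s["finger_gap"],s["grip_force"],s["time_s"])
E
python3 st.py
```

```text
[0.58553859 0.08808105 0.03850771] 57.003448359325226 [ 0.037  0.589  0.154 -3.66   0.147  5.442] [0.12 0.13 0.21 0.15] 0.25719772433989163 59.35999972745776 14.65
```

>>> play_rows(
  increments=[
    [[0,0,0,0,0,0.02],[0,0,0,0,0,0.04],[0,0,0,0,0,0.06],[0,0,0,0,0,0.08],[0,0,0,0,0,0.1]],
  ],
)

```text
time_s: 15.07
ee_pos: [0.5855, 0.0881, 0.0385]
tcp_rot: [-2.87, -1.276, 0.002]
contact_force: [-3.1, 0.7, 6.9]
finger_gap: 0.261
grip_force: 59.3
```

```bash
python3 st.py
```

```text
[0.58550317 0.08812265 0.03848893] 48.02210272110624 [ 0.051  0.633  0.207 -4.051 -0.008  5.702] [0.25 0.21 0.16 0.2 ] 0.26189777444624224 59.36402985826135 15.2667
```

>>> play_rows(
  increments=[
    [[0,0,0,0,0,0.015],[0,0,0,0,0,0.03],[0,0,0,0,0,0.045],[0,0,0,0,0,0.06],[0,0,0,0,0,0.075]],
  ],
)

```text
time_s: 15.68
ee_pos: [0.5854, 0.0881, 0.0385]
tcp_rot: [-2.94, -1.106, 0.002]
contact_force: [-3.3, 0.3, 6.0]
finger_gap: 0.259
grip_force: 59.3
```

```bash
python3 st.py
```

```text
[0.58545211 0.08813901 0.03848946] 41.27203609262661 [ 0.071  0.609  0.244 -3.581  0.268  5.332] [0.25 0.23 0.24 0.26] 0.26272299594603005 59.348647836595774 15.8833
```

>>> play_rows(
  increments=[
    [[0,0,0,0,0,0.01],[0,0,0,0,0,0.02],[0,0,0,0,0,0.03],[0,0,0,0,0,0.04],[0,0,0,0,0,0.05]],
  ],
)

```text
time_s: 16.3
ee_pos: [0.5855, 0.0882, 0.0385]
tcp_rot: [-2.981, -0.99, 0.002]
contact_force: [-3.9, 0.2, 5.5]
finger_gap: 0.254
grip_force: 59.4
```

```bash
python3 st.py
```

```text
[0.58546229 0.08816065 0.03853894] 36.79619485960377 [ 0.091  0.662  0.287 -3.375  0.521  5.472] [0.33 0.24 0.28 0.29] 0.25885489724975114 59.378411304205656 16.5
```

>>> play_rows(
  increments=[
    [[0,0,0,0,0,0.01],[0,0,0,0,0,0.02],[0,0,0,0,0,0.03],[0,0,0,0,0,0.04],[0,0,0,0,0,0.05]],
  ],
)

```text
time_s: 16.92
ee_pos: [0.5854, 0.0882, 0.0385]
tcp_rot: [3.017, 0.875, -0.002]
contact_force: [-3.0, -0.0, 5.1]
finger_gap: 0.259
grip_force: 59.4
```

```bash
python3 st.py
```

```text
[0.58541376 0.08816639 0.0384795 ] 32.40370412424447 [ 0.134  0.629  0.69  -3.432  0.534  5.664] [0.75 0.67 0.65 0.69] 0.2581446800959698 59.38013669103384 17.1167
```

>>> play_rows(
  increments=[
    [[0,0,0,0,0,0.005],[0,0,0,0,0,0.01],[0,0,0,0,0,0.015],[0,0,0,0,0,0.02],[0,0,0,0,0,0.02]],
  ],
)

```text
time_s: 17.53
ee_pos: [0.5854, 0.0882, 0.0385]
tcp_rot: [3.029, 0.83, -0.002]
contact_force: [-3.5, 0.9, 5.5]
finger_gap: 0.259
grip_force: 59.4
```

```bash
python3 st.py
```

```text
[0.58539563 0.08817937 0.03847775] 30.655823598936248 [ 0.155  0.64   0.855 -3.896  1.17   5.529] [0.85 0.86 0.86 0.86] 0.2558028930718223 59.380287495441735 17.7333
```

>>> play_rows(
  increments=[
    [[0,0,0,0,0,0.005],[0,0,0,0,0,0.01],[0,0,0,0,0,0.015],[0,0,0,0,0,0.015],[0,0,0,0,0,0.015]],
  ],
)

```text
time_s: 18.15
ee_pos: [0.5854, 0.0882, 0.0385]
tcp_rot: [3.038, 0.795, -0.002]
contact_force: [-3.4, 0.3, 5.1]
finger_gap: 0.26
grip_force: 59.4
```

```bash
python3 st.py; python3 - <<'E'
from h import *
from h import optics
p=optics.snapshot("scene"); r=find_in(p,"spanner_jaw"); print([(x["p"],world(p,x["at"]).round(3)) for x in r[:2]])
E
```

```text
[0.58538028 0.08815681 0.03846338] 29.339182290104674 [ 0.132  0.65   1.023 -3.923  0.98   5.463] [1.   1.05 1.02 1.03] 0.2578589682874808 59.39735468477011 18.35
[(0.72, array([0.519, 0.105, 0.026]))]
```

>>> play_rows(
  increments=[
    [[0,0,0,0,0,0],[0,0,0,0,0,0],[0,0,0,0,0,0],[0,0,0,0,0,0]],
  ],
  gripper=0.1,
)

```text
time_s: 18.78
ee_pos: [0.5861, 0.0878, 0.0379]
tcp_rot: [3.041, 0.787, 0.001]
contact_force: [-0.8, 0.3, 0.1]
finger_gap: 0.551
grip_force: 0.0
```

>>> play_rows(
  increments=[
    [[0,0,-0.03,0,0,0],[0,0,-0.07,0,0,0],[0,0,-0.13,0,0,0],[0,0,-0.2,0,0,0],[0,0,-0.25,0,0,0]],
  ],
)

```text
time_s: 19.2
ee_pos: [0.5869, 0.0879, 0.1658]
tcp_rot: [3.041, 0.787, 0.004]
contact_force: [2.1, 0.6, 0.9]
finger_gap: 0.552
grip_force: 0.0
```

```bash
python3 - <<'E'
from h import *
s=status.observe();print(s["ee_pos"],yawnow(),s["finger_gap"],s["contact_force"])
go([.50,.115,.165],-16.5)
E
```

```text
[0.58689102 0.08786844 0.165761  ] 29.02907874785748 0.5524167688521262 [2.07322751 0.64961277 0.88580352]
GO [-0.1256, -0.1318, 0.001, 0.0001, -0.0018, 0.5059] dist 0.09103158693123607 deg 45.52925452217593
```

>>> play_rows(
  increments=[
    [[-0.025,-0.025,0,0,0,0.07],[-0.05,-0.05,0,0,0,0.14],[-0.08,-0.08,0,0,0,0.22],[-0.11,-0.11,0,0,0,0.3],[-0.126,-0.132,0,0,0,0.38]],
  ],
)

```text
time_s: 19.62
ee_pos: [0.4968, 0.1152, 0.1628]
tcp_rot: [3.138, -0.148, -0.002]
contact_force: [0.3, 0.3, -0.3]
finger_gap: 0.553
grip_force: 0.0
```

>>> play_rows(
  increments=[
    [[0,0,0,0,0,0.07],[0,0,0,0,0,0.125],[0,0,0,0,0,0.125],[0,0,0,0,0,0.125]],
  ],
)

```text
time_s: 19.95
ee_pos: [0.4989, 0.115, 0.1632]
tcp_rot: [-3.11, 0.442, -0.001]
contact_force: [0.8, -0.2, 0.5]
finger_gap: 0.551
grip_force: 0.0
```

```bash
python3 - <<'E'
from h import *
for i in range(4): p=optics.snapshot("wrist")
print(status.observe()["ee_pos"],yawnow())
import pickle;pickle.dump(p,open("w6.pkl","wb"))
cv2.imwrite("pics/w6.png",p["frame"][:,:,::-1])
for n in ("spanner","spanner_jaw"): print([(round(x["p"],2),world(p,x["at"]).round(3)) for x in find_in(p,n)[:1]])
print(proj(p,(.586,.088,.06)))
E
```

```text
[0.49893075 0.11497299 0.16315134] -16.234252644141304
[(0.89, array([0.546, 0.105, 0.029]))]
[(0.9, array([0.545, 0.104, 0.026]))]
[321.72770666  91.83954822]
```

View pics/w6.png

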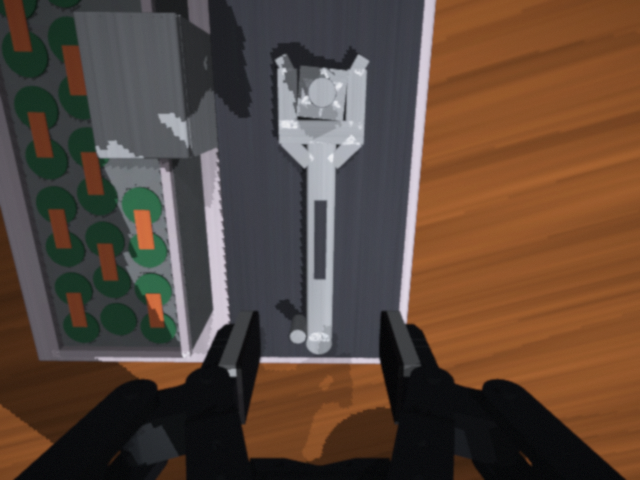

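The picture shows the handle resting against the pin at (298,337). The jaw is still on the nut, which has turned about 10° in the slot. The handle centreline runs from (319.5,330) to (321.5,170).

```bash
python3 - <<'E'
from h import *
import pickle
p=pickle.load(open("w6.pkl","rb"))
a=ray(p,(319.5,330),.028);b=ray(p,(321.5,170),.028);e=ray(p,(319,354),.026);s=ray(p,(321.5,122),.028)
d=b-a; y=np.degrees(np.arctan2(d[1],d[0])); print(a,b,e,s,"yaw",y,np.linalg.norm(s-e))
u=d[:2]/np.linalg.norm(d[:2]); g=s[:2]-u*(.073-.02); print("grip",g)
go([g[0],g[1],.0235],y)
E
```

```text
[0.42036649 0.13753329 0.028     ] [0.53903805 0.10155021 0.028     ] [0.39823891 0.14439494 0.026     ] [0.56904823 0.09286076 0.028     ] yaw -16.86812659804372 0.1784253248559641
grip [0.51832855 0.10823976]
GO [0.0412, 0.0021, 0.2793, -0.0, 0.0001, 0.0068] dist 0.14116429900957675 deg 0.6093536095124384
```

>>> play_rows(
  increments=[
    [[0.02,0.002,0.06,0,0,0.006],[0.04,0.002,0.12,0,0,0.006],[0.041,0.002,0.18,0,0,0.006],[0.041,0.002,0.22,0,0,0.006],[0.041,0.002,0.25,0,0,0.006]],
  ],
)

```text
time_s: 20.67
ee_pos: [0.5165, 0.1081, 0.0355]
tcp_rot: [3.107, -0.459, -0.006]
contact_force: [-0.2, -0.6, -0.2]
finger_gap: 0.546
grip_force: 0.0
```

>>> play_rows(
  increments=[
    [[0,0,0,0,0,0],[0,0,0,0,0,0]],
  ],
)

```text
time_s: 20.83
ee_pos: [0.5173, 0.1083, 0.0373]
tcp_rot: [3.107, -0.459, -0.004]
contact_force: [-1.3, -0.1, -0.3]
finger_gap: 0.55
grip_force: 0.0
```

```bash
python3 - <<'E'
from h import *
s=status.observe();print(s["ee_pos"],yawnow(),s["contact_force"])
go([.5183,.1082,.0245],-16.8)
E
```

```text
[0.51729791 0.10825708 0.03733004] -16.805988613136424 [-1.32010579 -0.12046551 -0.28865358]
GO [0.002, -0.0005, 0.0257, 0.0006, 0.0015, -0.0001] dist 0.01286923757957372 deg 0.146000448314382
```

>>> play_rows(
  increments=[
    [[0.002,-0.0005,0.008,0,0,0],[0.002,-0.0005,0.016,0,0,0],[0.002,-0.0005,0.021,0,0,0],[0.002,-0.0005,0.024,0,0,0],[0.002,-0.0005,0.024,0,0,0]],
  ],
)

```text
time_s: 21.25
ee_pos: [0.5192, 0.1084, 0.0264]
tcp_rot: [-3.108, 0.459, -0.0]
contact_force: [-0.5, 0.4, 0.0]
finger_gap: 0.555
grip_force: 0.0
```

```bash
python3 - <<'E'
from h import *
s=status.observe();print(s["ee_pos"],yawnow(),s["contact_force"])
go([.5183,.1082,.0240],-16.8)
E
```

```text
[0.51920524 0.10835044 0.02636274] -16.815025218898644 [-0.5327258   0.36889045  0.02487254]
GO [-0.0016, 0.0008, 0.0047, -0.0001, -0.0001, -0.0002] dist 0.0025346833931786396 deg 0.018805124908965125
```

>>> play_rows(
  increments=[
    [[-0.001,0.003,0.003,0,0,0],[-0.001,0.003,0.004,0,0,0],[-0.001,0.003,0.004,0,0,0]],
  ],
)

```text
time_s: 21.5
ee_pos: [0.5181, 0.107, 0.0242]
tcp_rot: [3.108, -0.46, -0.0]
contact_force: [-0.1, -0.1, -0.0]
finger_gap: 0.55
grip_force: 0.0
```

>>> play_rows(
  increments=[
    [[0,0,0,0,0,0],[0,0,0,0,0,0],[0,0,0,0,0,0],[0,0,0,0,0,0],[0,0,0,0,0,0]],
  ],
  gripper=-1,
)

```text
time_s: 21.92
ee_pos: [0.5185, 0.1075, 0.0247]
tcp_rot: [-3.107, 0.459, -0.0]
contact_force: [-2.1, 2.6, 3.5]
finger_gap: 0.199
grip_force: 58.7
```

```bash
python3 st.py
```

```text
[0.51851267 0.10748061 0.02468697] -16.81948705012206 [ 0.497  0.247  0.131 -1.447  2.892  4.604] [0.08 0.16 0.11 0.17] 0.2010344166034093 58.886293172836304 22.1167
```

>>> play_rows(
  increments=[
    [[-0.005,0,-0.001,0,0,0],[-0.01,0,-0.002,0,0,0],[-0.015,0,-0.002,0,0,0],[-0.02,0,-0.002,0,0,0],[-0.025,0,-0.002,0,0,0]],
  ],
)

```text
time_s: 22.53
ee_pos: [0.5061, 0.1108, 0.025]
tcp_rot: [-3.108, 0.459, -0.0]
contact_force: [2.8, 2.7, -2.5]
finger_gap: 0.199
grip_force: 58.9
```

```bash
python3 st.py
```

```text
[0.50548617 0.11087833 0.02492887] -16.806712683066834 [ 0.554 -0.332  0.188  1.879  2.527 -1.279] [0.17 0.19 0.21 0.19] 0.1996040695017759 58.97892951965332 22.7333
```

>>> play_rows(
  increments=[
    [[-0.015,0,0,0,0,0],[-0.03,0,0,0,0,0],[-0.05,0,0,0,0,0],[-0.075,0,0,0,0,0],[-0.1,0,0,0,0,0]],
  ],
)

```text
time_s: 23.15
ee_pos: [0.456, 0.1249, 0.0247]
tcp_rot: [3.107, -0.46, -0.004]
contact_force: [0.5, -0.1, -1.3]
finger_gap: 0.202
grip_force: 58.9
```

>>> play_rows(
  increments=[
    [[0,0.004,0.001,0,0,0],[0,0.004,0.001,0,0,0],[0,0.004,0.001,0,0,0]],
  ],
)

```text
time_s: 23.4
ee_pos: [0.4561, 0.1233, 0.0247]
tcp_rot: [3.107, -0.459, -0.005]
contact_force: [-4.1, 1.1, 4.8]
finger_gap: 0.2
grip_force: 59.6
```

```bash
python3 st.py
```

```text
[0.45675417 0.12313306 0.02468276] -16.830662067848554 [ 2.450e-01  8.090e-01 -4.000e-03 -4.359e+00  1.264e+00  5.814e+00] [-0.05 -0.02  0.08 -0.03] 0.19989924924361313 59.92963492870331 23.6
```

>>> play_rows(
  increments=[
    [[0,0,0,0,0,0],[0,0,0,0,0,0],[0,0,0,0,0,0],[0,0,0,0,0,0],[0,0,0,0,0,0]],
  ],
  gripper=0,
)

```text
time_s: 24.02
ee_pos: [0.4583, 0.1231, 0.0247]
tcp_rot: [3.108, -0.46, 0.001]
contact_force: [0.9, 0.5, -0.2]
finger_gap: 0.5
grip_force: 0.0
```

>>> play_rows(
  increments=[
    [[0,0,-0.03,0,0,0],[0,0,-0.07,0,0,0],[0,0,-0.13,0,0,0],[0,0,-0.2,0,0,0],[0,0,-0.26,0,0,0]],
  ],
)

```text
time_s: 24.43
ee_pos: [0.4579, 0.1231, 0.1563]
tcp_rot: [3.108, -0.46, 0.001]
contact_force: [0.7, 0.2, 0.8]
finger_gap: 0.5
grip_force: 0.0
```

```bash
python3 - <<'E'
from h import *
for i in range(4): p=optics.snapshot("wrist")
print(status.observe()["ee_pos"],yawnow(),status.observe()["contact_force"])
import pickle;pickle.dump(p,open("w7.pkl","wb"))
u=proj(p,(.586,.088,.0325)).round(1);print(u)
cv2.imwrite("pics/w7.png",p["frame"][:,:,::-1])
for n in ("spanner","spanner_jaw","lower_side"): print([(round(x["p"],2),world(p,x["at"]).round(3)) for x in find_in(p,n)[:1]])
E
```

```text
[0.45886142 0.12325266 0.15591804] -16.820797768745294 [-0.73558621 -0.14085711 -0.49238054]
[315.8  24.1]
[(0.69, array([0.485, 0.124, 0.028]))]
[(0.82, array([0.484, 0.117, 0.027]))]
[(0.91, array([0.576, 0.09 , 0.033]))]
```

View pics/w7.png

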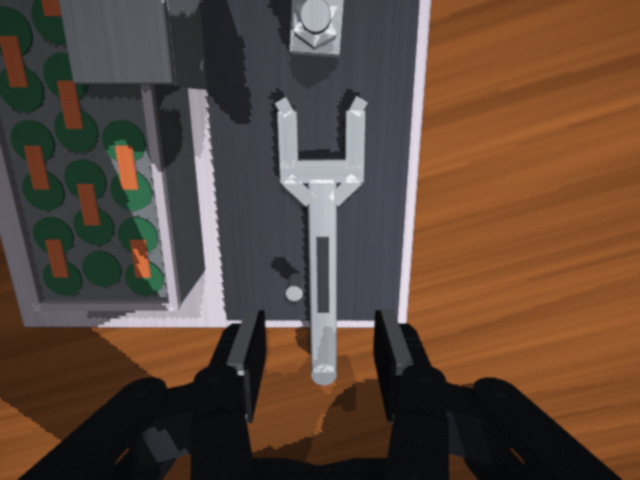

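The last picture shows the spanner lying flat on the plate, with the jaw (about 322,140) clear of the nut (315,25). The lower nut has turned roughly 14°. I'll hand in the job.

```bash
python3 -c "
from workcell import arm
print(arm.finish_job())"
```

```text
the job is handed in; nothing more can be done
None
```

I tightened the jam nut to about 1 N m with the spanner against the stop pin, drew the spanner off and laid it flat on the foot plate about 60 mm from the stud, then handed the job in; the lower nut turned roughly 14°, and no verdict came back.

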